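# Put the weighed tote back in its bay

### The arm

A 7-joint arm with a two-finger parallel gripper is mounted at the origin on the work surface. World frame = base frame: x ahead of the robot, y to its left, z up, the work surface at z = 0. Lengths are in m, angles in rad, forces in N, time in s.
With the tool pointing down it reaches from about 0.4 to 0.875 m from the base axis. Payload 19.3 kg.
Tool frame: the origin (TCP) lies midway between the tips of the shut fingers; the grasp point (between the pads) lies 19 mm behind it (bot.pinch_z is the distance from the TCP to the grasp point, in m); z points along the fingers, y is the line along which they close (so a half turn about z gives the same grasp; the last joint's range is limited). The gripper opens to 85 mm and grips with 20 to 120 N. Pads are 22 mm wide; open, the fingers measure 114 mm over their backs; the gripper's body (76 mm by 85 mm) begins 54 mm behind the grasp point. The pads swing forward as they close: fully open they stand 13 mm farther back than shut.
Start: joints at [-1.286, 0.521, -0.036, 1.599, 0.021, 1.021, -0.113], TCP at [0.217, 0.586, 0.198] pointing down, gripper open.
Joint ranges: [-2.91, 2.91], [-0.3, 2.13], [-1.5, 1.42], [0.17, 2.43], [-1.26, 4.41], [0.16, 1.93], [-2.52, 2.52]. Speed limits (rad/s): [1.89, 1.89, 2.39, 2.39, 3.01, 3.01, 3.01].

### API

Orientations are given as [roll, pitch, yaw] about the fixed x, y, z axes, in that order (R = Rz(yaw) Ry(pitch) Rx(roll)).
In Python, from workcell import observe, viewer, bot gives the robot as it stands. The module is installed in compiled form; this text tells all that it offers.
- The arm moves only by the tool play_rows, never from a script. Its argument "motion" is a list of rows, each a list of 7 numbers: the shift along the tool's x, y, z in cm, then the turn, a rotation vector about the tool's x, y, z in rad, then the opening, from -1 (shut) to 1 (fully open), so that 0 is half open. A call has exactly 5 rows; each row is the pose to reach, as a shift and turn from the pose commanded when the call began, along the tool's axes at that moment; what a row does not reach only later rows make up. A row lasts 1/10 s, in which the tool goes at most 50 mm and 8.59 degrees, less where a joint would pass 70% of its speed; a pose out of reach is approached as far as the arm can. A call with a gripper value outside its range is refused whole. The fingers move at their own pace and stop on an object; "squeeze" is the grip in N (left out, the last holds). Time passes only in rows, so rows that repeat a pose let the fingers close, or fill a call up. It gives the time, the measured TCP pose, the force, the opening and the grip force at its end, in the units of the state.
- observe(): the state, without advancing time (a new reading comes with each control period).
- viewer.grab_frame(name): name is "scene" or "top" or "wrist"; returns (picture, depth): 400x640x3 uint8, red, green, blue; 400x640 float32, m along the optical axis (not along the pixel's ray), 0 where there is no reading.
- viewer.camera_info(name): a dict with "fx", "fy", "cx", "cy" (pixels), "k1" (the pictures are not rectified: a ray, as slopes to the right and down, at radius r is drawn at 1 + k1 r^2 times it, then the intrinsics apply), "R" (3x3) and "t" (3): a world point X has camera coordinates R X + t. Camera axes: x right, y down, z forward; pixel columns grow to the right and rows downward; lengths in m; the calibration is good to about 2 mm. A picture is of the moment at which its call begins: read the wrist's pose just before it. camera_info takes no time and is no camera call; for the wrist camera it gives the pose at the moment of the call.
- bot.job_done(): hands the job in; it is judged then, once.
The state is a dict: "clock": time; "qpos": joint angles; "qd": joint speeds; "joint_efforts": joint torques, N m; "position": TCP position; "tool_rot": TCP orientation; "force": force on the tool from outside, world axes, zero at the start; "moment": the same for the moment, N m; "grip_width": finger opening in m; "finger_force": force on a finger pad.
Only numpy, scipy, OpenCV 4.12 (cv2) and the standard library are available. Lean on these libraries where they do the work, as an engineer would, in place of code of your own. Each camera call takes 0.05 s, during which the arm holds its last target. There are 200 camera calls.

### The job

The yellow tote has been weighed: lift it off the scale by its top handle, set it down gently on the counter in front of the free, yellow-marked bay of the low rack and let go. Then take it by the black grip at its front and slide it under the shelf until it is fully home against the back panel, grip facing out, and let go. Keep it upright throughout and leave the other bins and the carton where they are.

Things in the scene. Friction and masses are not known exactly. Their poses are not given: they have to be found in the camera images.
- tote_center (a point): Yellow open picking bin (tote) of 165 x 110 x 90 mm, 0.55 kg with its fixed contents, standing on the scale at the start. This point is its centre, 45 mm above its underside. Axes: x along its length, towards its back; the front, with the black grip, looks to -x; y across; z up.
- tote_handle (a point): Middle of the tote's fixed black top handle: a straight bar along the tote's y, 110 mm long, 16 mm thick (x), 14 mm high, on a flat post at each side wall (98 mm clear between them); its centre is 145 mm above the tote's underside (top 152 mm), over the tote's middle. Free below it down to the contents, 66 mm above the underside. Axes as the tote's.
- tote_grip (a point): Centre of the black block-shaped grip on the tote's front wall: 32 mm long (x), sticking out from the front wall, 22 mm wide (y), 35 mm high, from 35 to 70 mm above the tote's underside; its centre lies 98.5 mm in front of the tote's centre. The front wall behind it is 70 mm high. Axes as the tote's.
- home (a point): Where the tote's centre (point tote_center) lies when the tote is home: 45 mm above the counter, over the middle of the painted yellow floor marking of the free bay. Its x axis points into the bay, z up; the tote's axes then agree with these. The back panel, which the tote's back then touches, is 82.5 mm beyond this point. At home the tote's front 50 mm and its grip stick out of the rack.
- rack: Fixed low blue two-bay rack on the counter. Its x axis points into the bays; the origin is on the counter midway between the bays, whose centres lie at y = -75 and +75 mm. Guide rails 18 mm high, 10 mm wide, along x at y = -150, 0 and 150 mm, from x = -58 mm to the back panel, leave 140 mm for the 110 mm wide tote. No floor plate: the tote slides on the counter.
- shelf_edge (a point): Middle of the front lower edge of the rack's shelf board, 172 mm above the counter; axes as the rack's. The board, with its lip, is 330 mm wide (y), reaches 131 mm back from here and 196 mm up: too low for a hand above the tote's handle to go under. Small bins stand on it to 231 mm above the counter, from 53 mm behind this edge on.
- scale: Fixed grey counting scale, 220 mm (y) by 210 mm (x) with its steel pan; the pan's top, on which the tote stands, is 70 mm above the counter. The origin is on the counter under its middle.
- blue_center (a point): Centre of a loose blue bin like the tote but without a top handle (165 x 110 x 90 mm, plus a front grip as the tote's; point 45 mm above its underside), standing in the rack's other bay. Leave it alone.
- green_center (a point): Centre of a loose small green bin, 100 x 75 x 55 mm, on the counter's far side. Leave it alone.
- carton_center (a point): Centre of a loose cardboard carton, 80 x 110 x 60 mm, at the counter's far side. Leave it alone.
- tote: The same tote as a body; its origin is the centre of its underside.
Mind the look-alikes: they are no part of the job. Of the things that look like the tote, the smaller one is meant.

How it is judged:
On the way, in this order (a step that is already met when the one before it is completed fails the run):
1. the tote is lifted level off the scale by its handle (height (world z) of tote_center above 0.13 m and distance between the grasp point and tote_handle below 0.06 m and contact force between tote and scale below 0.1 N and contact force between tote and the fingers above 1 N), for 0.2 s.
2. the tote stands upright on the counter in front of the rack, its handle not yet under the shelf, and is let go (angle between tote_center's own z axis and vertical below 0.06 rad and height (world z) of tote_center below 0.052 m and contact force between tote and the fingers below 0.1 N and x of tote_center in the frame of home below -0.04 m), for 0.2 s.
3. the hand is on the tote's front grip while the tote is still short of home (distance between the grasp point and tote_grip below 0.05 m and contact force between tote and the fingers above 1 N and x of tote_center in the frame of home below -0.015 m), for 0.1 s.
At the end, for the whole second after the job is handed in: The tote stands upright (tilt under 0.06 rad) on the counter in the marked bay, let go: its centre within 7 mm of the home point along the bay (back against the back panel) and within 20 mm across it, lined up with the bay within 0.15 rad, grip facing out (angle between tote_center's own z axis and vertical below 0.06 rad and height (world z) of tote_center below 0.052 m and contact force between tote and the fingers below 0.1 N and x of tote_center in the frame of home between -0.007 and 0.006 m and y of tote_center in the frame of home between -0.02 and 0.02 m and angle between the x axis of home and the x axis of tote_center, either way round below 0.15 rad and x of tote_grip in the frame of home below -0.08 m); the robot touches nothing.
It fails at once if the tote tips by more than about 25 degrees (angle between tote_center's own z axis and vertical above 0.44 rad).
It fails at once if the tote is dropped or flung: moves faster than 0.45 m/s while no finger touches it (a fall of 10 mm) (contact force between tote and the fingers below 0.1 N and linear speed of tote above 0.45 m/s).
It fails at once if the blue bin is moved by more than 15 mm (distance of blue_center from where it was at the start of the episode above 0.015 m).
It fails at once if the green bin is moved by more than 15 mm (distance of green_center from where it was at the start of the episode above 0.015 m).
It fails at once if the carton is moved by more than 15 mm (distance of carton_center from where it was at the start of the episode above 0.015 m).
It also fails if it takes over 51 s, if anything falls off the work surface, if the arm or the gripper's body presses on something with over 40 N, if the wrist force passes 120 N, or if a joint passes its speed limit or range.

## Working session

There is one attempt and no reset: what is moved stays moved. The work goes in short steps, Python scripts to look and compute and a tool call to move; the robot and the scene stay as the last step left them, time stands still between calls to the robot, and variables do not carry over. Pictures are saved under pics/ and viewed, at most 10 in all, crops included, and the job is handed in when it is done.

Besides the shell and the picture viewer there is one more tool, called after "Request:" as name(argument=value, ...), one argument or row to a line, values as JSON. play_rows: Moves the arm, as the interface text tells. Its arguments: {"type":"object","properties":{"motion":{"type":"array"},"squeeze":{"type":"number"}},"required":["motion"]}

```bash
mkdir -p pics; python3 - <<'E'
from workcell import observe, viewer, bot
import cv2, numpy as np
s=observe(); print(s['clock'],s['position'],s['tool_rot'],s['grip_width'],bot.pinch_z)
for n in ['scene','top']:
    p,d=viewer.grab_frame(n); cv2.imwrite(f'pics/{n}0.png',p[:,:,::-1]); np.save(f'pics/{n}0.npy',d); np.save(f'pics/{n}0rgb.npy',p)
    c=viewer.camera_info(n); print(n,c)
E
```

```text
0.0 [0.21704405 0.58571884 0.19743127] [-3.14050712e+00  6.99895945e-05  2.78674877e+00] 0.08528402510224155 0.0187
scene {'fx': 386.72738914494715, 'fy': 386.72738914494715, 'cx': 326.4326887439311, 'cy': 200.34980160206047, 'k1': -0.06788964737485206, 'R': array([[-0.85674663,  0.51566763,  0.0084919 ],
       [ 0.40852506,  0.68860258, -0.59911081],
       [-0.31478959, -0.50981702, -0.80062108]]), 't': array([ 0.42839897, -0.26345712,  1.60961742])}
top {'fx': 517.1863293289279, 'fy': 517.1863293289279, 'cx': 317.3626393509381, 'cy': 208.72938738607624, 'k1': -0.15907821322957935, 'R': array([[-2.23987234e-02, -9.99738269e-01, -4.65730310e-03],
       [-9.79971125e-01,  2.28774031e-02, -1.97821178e-01],
       [ 1.97875949e-01,  1.33080704e-04, -9.80227061e-01]]), 't': array([0.19158538, 0.63661173, 1.60431587])}
```

View pics/top0.png

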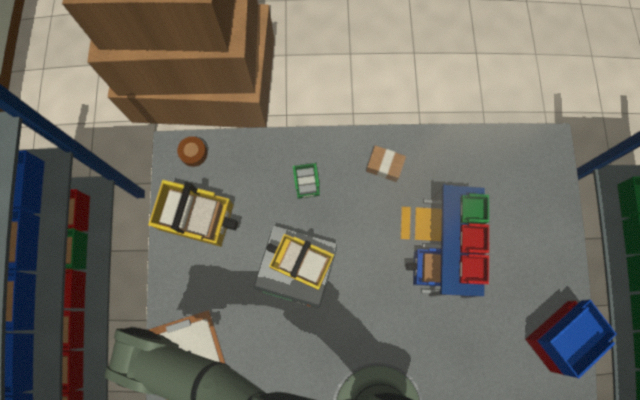

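View pics/scene0.png

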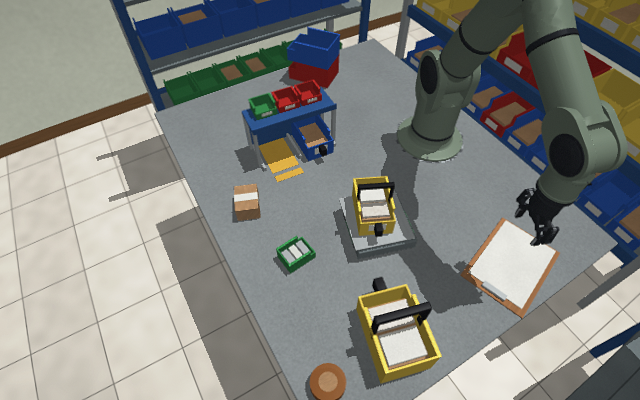

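The top view shows two yellow totes: a big one at (192,212) and a small one on the scale at (303,260), its grip at (272,246). The task means the smaller one, on the scale. The rack at (465,240) opens to the left (+y). The free marked bay is at (425,223), and the blue bin is in the other bay at (428,266).

```bash
cat > h.py <<'E'
import numpy as np, cv2
from workcell import observe, viewer, bot
def cloud(d,c):
    h,w=d.shape; K=np.array([[c['fx'],0,c['cx']],[0,c['fy'],c['cy']],[0,0,1.]])
    u,v=np.meshgrid(np.arange(w),np.arange(h))
    p=np.stack([u,v],-1).reshape(-1,1,2).astype(float)
    n=cv2.undistortPoints(p,K,np.array([c['k1'],0,0,0,0.])).reshape(h,w,2)
    X=np.dstack([n*d[...,None],d]); X[d<=0]=np.nan
    return (X-c['t'])@c['R']
def rect(P):
    r=cv2.minAreaRect((P*1000).astype(np.float32)); return np.round(r[0],1),np.round(r[1],1),round(r[2],1)
E
python3 - <<'E'
from h import *
p=np.load('pics/top0rgb.npy'); d=np.load('pics/top0.npy'); W=cloud(d,viewer.camera_info('top'))
hsv=cv2.cvtColor(p,cv2.COLOR_RGB2HSV); H,S,V=[hsv[...,i].astype(int) for i in range(3)]
yel=(H>15)&(H<35)&(S>120)&(V>90); z=W[...,2]
roi=lambda a,b,c,e:(lambda m:(m.__setitem__((slice(b,e),slice(a,c)),True),m)[1])(np.zeros(H.shape,bool))
T=roi(250,215,345,310)
m=T&(z>.150)&(z<.168)&yel; print('rim',m.sum(),rect(W[m][:,:2]),np.median(z[m]))
m=T&(z>.203)&(z<.24); print('handle',m.sum(),rect(W[m][:,:2]),np.median(z[m]))
m=roi(260,232,290,262)&(V<60)&(z>.12)&(z<.15); print('grip',m.sum(),W[m].mean(0))
m=T&(z>.06)&(z<.078)&(S<60); print('pan',m.sum(),rect(W[m][:,:2]),np.median(z[m]))
R=roi(380,170,500,310)
m=R&yel&(abs(z)<.012); print('mark',m.sum(),rect(W[m][:,:2]),np.median(z[m]))
n,l,st,ce=cv2.connectedComponentsWithStats(m.astype(np.uint8))
for i in range(1,n):
    if st[i,4]>30: print(st[i],rect(W[l==i][:,:2]))
blu=(H>100)&(H<130)&(S>100)
m=R&blu&(z>.165)&(z<.205); print('shelf',m.sum(),rect(W[m][:,:2]),np.median(z[m]))
m=R&blu&(z>.08)&(z<.1); print('blue rim',m.sum(),rect(W[m][:,:2]))
m=(z>.015)&(z<.26)&(np.abs(W[...,0]-.5)<.35)
# general
cv2.imwrite('pics/c0.png',cv2.resize(p[160:320,240:500,::-1],None,fx=3,fy=3,interpolation=2))
E
```

```text
rim 254 (array([459.2, 215. ]), array([131.8, 114.6]), 64.6) 0.16014998286201948
handle 224 (array([466.2, 229.7]), array([ 16.5, 110.2]), 64.1) 0.2222362234289121
grip 45 [0.50898181 0.32111082 0.14046563]
pan 1919 (array([458.2, 250. ]), array([214.3, 211.4]), 72.4) 0.07072695524028731
mark 1068 (array([ 595.9, -168.6]), array([135.1, 109.4]), 85.0) 0.001505583711505607
[401 207  10  32 273] (array([ 599.9, -115.8]), array([ 29.1, 108.1]), 84.8)
[415 208  26  33 795] (array([ 593.8, -192.4]), array([ 87.6, 109.3]), 84.9)
shelf 1659 (array([ 510.6, -254.1]), array([130.7, 325.9]), 85.2) 0.186629725440708
blue rim 54 (array([ 443.7, -184.8]), array([ 36.4, 112.9]), 84.0)
```

View pics/c0.png

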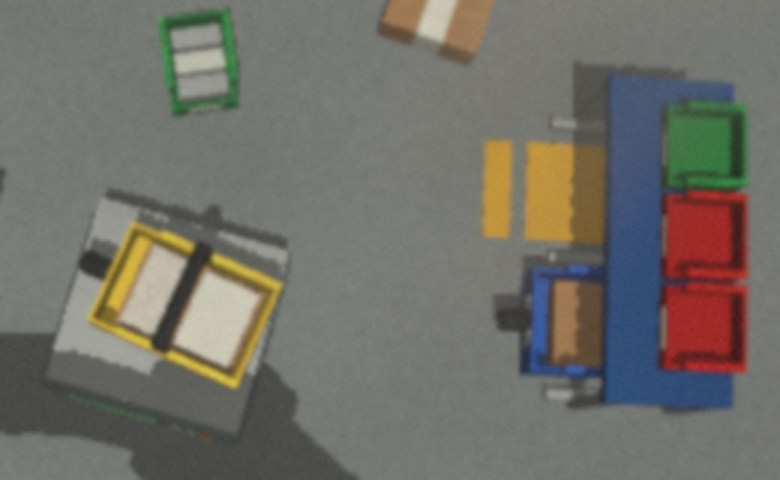

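The crop confirms it: the small tote is on the scale, handle bar at crop (182,296), grip at (95,262), and the free yellow-marked bay is at (545,190).

Next I'll work out the move in tool axes.

```bash
cat >> h.py <<'E'
from scipy.spatial.transform import Rotation as Ro
def go(pos,yaw,tilt=0,az=None):
    """shift(cm)/turn from present TCP to TCP pos (m); tool down, yaw deg; then tilted about tote-y so the hand's back leans to +az dir"""
    s=observe(); R0=Ro.from_euler('xyz',s['tool_rot'])
    R1=Ro.from_euler('xyz',[180,0,yaw],degrees=True)
    if tilt:
        a=np.radians(az); ax=np.cross([0,0,1],[np.cos(a),np.sin(a),0]); R1=Ro.from_rotvec(ax*np.radians(tilt))*R1
    print('t',round(s['clock'],2),'shift cm',np.round(R0.inv().apply(np.array(pos)-s['position'])*100,2),'turn',np.round((R0.inv()*R1).as_rotvec(),3), 'F',np.round(s['force'],1),'w',round(s['grip_width'],4))
E
python3 - <<'E'
from h import *
go([.466,.230,.29],154.1); go([.466,.230,.196],154.1)
E
```

```text
t 0.1 shift cm [-35.7  -24.72  -9.22] turn [-0.001  0.     0.097] F [-0.2 -0.6 -0.1] w 0.0855
t 0.1 shift cm [-35.7  -24.71   0.18] turn [-0.001  0.     0.097] F [-0.2 -0.6 -0.1] w 0.0855
```

Request:
play_rows(
  motion=[
    [-2,-1,-4.5,0,0,0,1],
    [-6,-4,-7.5,0,0,0.03,1],
    [-10,-7,-9.2,0,0,0.06,1],
    [-14,-9.7,-9.2,0,0,0.097,1],
    [-17.8,-12.4,-9.2,0,0,0.097,1],
  ],
)

```text
clock: 0.6
position: [0.3388, 0.4109, 0.2906]
tool_rot: [3.141, 0.0, 2.689]
force: [1.4, 0.4, -0.7]
grip_width: 0.0851
finger_force: 0.0
```

Request:
play_rows(
  motion=[
    [-4,-2.6,0,0,0,0,1],
    [-8,-5.4,0,0,0,0,1],
    [-12,-8,0,0,0,0,1],
    [-15.5,-10.6,0,0,0,0,1],
    [-16.5,-11.2,0,0,0,0,1],
  ],
)

```text
clock: 1.1
position: [0.4392, 0.2352, 0.29]
tool_rot: [-3.141, 0.001, 2.684]
force: [0.2, 0.8, -0.6]
grip_width: 0.0857
finger_force: 0.0
```

```bash
python3 - <<'E'
from h import *
go([.466,.230,.29],154.1)
c=viewer.camera_info('wrist')
p,d=viewer.grab_frame('wrist'); cv2.imwrite('pics/w1.png',p[:,:,::-1])
W=cloud(d,c); z=W[...,2]; hsv=cv2.cvtColor(p,cv2.COLOR_RGB2HSV)
m=(z>.2)&(z<.235)&(hsv[...,2]<70)&(np.hypot(W[...,0]-.466,W[...,1]-.23)<.08)
print(m.sum(),rect(W[m][:,:2]),np.median(z[m]))
E
```

```text
t 1.1 shift cm [-2.63  0.72  0.01] turn [-0.001  0.001 -0.005] F [ 0.2  0.8 -0.6] w 0.0857
393 (array([465. , 230.6]), array([ 14.5, 109.8]), 64.4) 0.22199414700556933
```

View pics/w1.png

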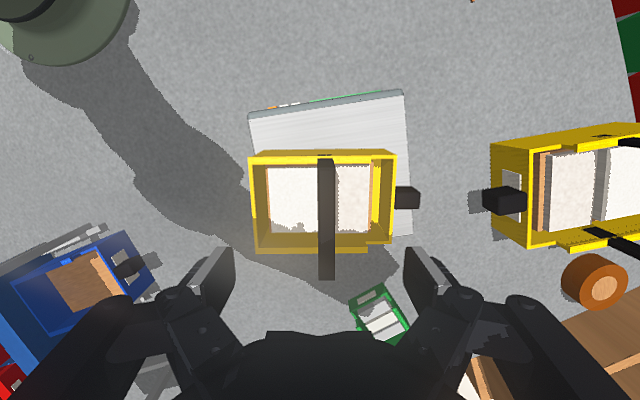

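The wrist view shows the handle bar at (326,218), between the fingers in the closing direction. It agrees with the top view to within 1 mm. I'll centre over it and go down.

Request:
play_rows(
  motion=[
    [-1.3,0.35,0,0,0,0,1],
    [-2.6,0.7,0,0,0,0,1],
    [-2.6,0.7,3,0,0,0,1],
    [-2.6,0.7,6,0,0,0,1],
    [-2.6,0.7,8,0,0,0,1],
  ],
)

```text
clock: 1.65
position: [0.4638, 0.2352, 0.2078]
tool_rot: [-3.14, -0.001, 2.691]
force: [0.1, 0.7, 0.2]
grip_width: 0.0852
finger_force: 0.0
```

```bash
python3 - <<'E'
from h import *
go([.4655,.2303,.196],154.2)
E
```

```text
t 1.65 shift cm [-0.37 -0.37  1.18] turn [-0.001 -0.001 -0.   ] F [0.1 0.7 0.2] w 0.0852
```

Request:
play_rows(
  motion=[
    [-0.4,-0.4,0.6,0,0,0,1],
    [-0.4,-0.4,1.2,0,0,0,1],
    [-0.4,-0.4,1.2,0,0,0,0],
    [-0.4,-0.4,1.2,0,0,0,-0.8],
    [-0.4,-0.4,1.2,0,0,0,-1],
  ],
  squeeze=60,
)

```text
clock: 2.15
position: [0.4661, 0.2296, 0.1987]
tool_rot: [3.14, 0.001, 2.69]
force: [-1.0, 0.1, -0.2]
grip_width: 0.0438
finger_force: 0.0
```

Request:
play_rows(
  motion=[
    [0,0,0,0,0,0,-1],
    [0,0,0,0,0,0,-1],
    [0,0,0,0,0,0,-1],
    [0,0,0,0,0,0,-1],
    [0,0,0,0,0,0,-1],
  ],
)

```text
clock: 2.65
position: [0.4657, 0.2292, 0.198]
tool_rot: [3.142, -0.0, 2.69]
force: [0.4, -0.2, 0.6]
grip_width: 0.0001
finger_force: 0.0
```

The fingers shut on nothing, so I'll look.

```bash
python3 - <<'E'
from h import *
s=observe(); c=viewer.camera_info('wrist')
p,d=viewer.grab_frame('wrist'); p2,d2=viewer.grab_frame('scene')
cv2.imwrite('pics/w2.png',np.hstack([cv2.resize(p,(400,250)),cv2.resize(p2[130:280,300:540],(400,250))])[:,:,::-1])
W=cloud(d,c); z=W[...,2]
m=(z>.2)&(z<.235)&(np.hypot(W[...,0]-.466,W[...,1]-.23)<.08); print(m.sum(),rect(W[m][:,:2]))
t,d3=viewer.grab_frame('top'); W=cloud(d3,viewer.camera_info('top'));z=W[...,2]
for a,b in[(.2,.23),(.23,.27)]:
  m=(z>a)&(z<b)&(np.hypot(W[...,0]-.466,W[...,1]-.23)<.1); print(m.sum(),m.sum() and rect(W[m][:,:2]))
E
```

```text
2728 (array([465. , 230.3]), array([ 16. , 110.1]), 64.8)
0 0
0 0
```

View pics/w2.png

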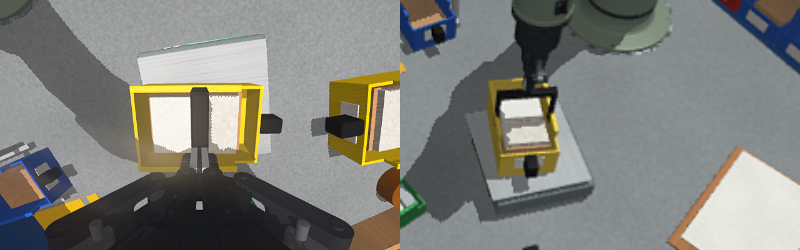

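```bash
python3 - <<'E'
from h import *
s=observe(); R=Ro.from_euler('xyz',s['tool_rot']); print(s['position'],s['tool_rot'],s['grip_width'])
for n in['wrist','scene']:
  c=viewer.camera_info(n); p,d=viewer.grab_frame(n); W=cloud(d,c)
  K=np.array([[c['fx'],0,c['cx']],[0,c['fy'],c['cy']],[0,0,1.]])
  pr=lambda X:cv2.projectPoints(np.array([X]),cv2.Rodrigues(c['R'])[0],c['t'],K,np.array([c['k1'],0,0,0,0.]))[0].ravel()
  g=s['position']-R.apply([0,0,.0187])
  print(n,'tcp',pr(s['position']),'grasp',pr(g),'handle',pr([.465,.2303,.222]))
  if n=='wrist':
    for y in range(200,330,8): print(y,np.round(W[y,int(pr(g)[0])],3),p[y,int(pr(g)[0])])
  q=p.copy(); u=pr(g).astype(int); cv2.circle(q,tuple(int(i) for i in u),2,(255,0,0),-1)
  a,b=np.clip(u-[80,60],0,None); cv2.imwrite(f'pics/g_{n}.png',cv2.resize(q[b:b+120,a:a+160,::-1],(400,300)))
cv2.imwrite('pics/g.png',np.hstack([cv2.imread('pics/g_wrist.png'),cv2.imread('pics/g_scene.png')]))
E
```

```text
[0.46574452 0.22921877 0.19791725] [-3.14154501e+00 -1.84615866e-05  2.68969759e+00] -0.00011027260031972824
wrist tcp [318.37288673 229.20408549] grasp [318.35252709 240.98396503] handle [319.46435551 243.03438893]
200 [0.441 0.241 0.223] [85 79 74]
208 [0.445 0.239 0.223] [85 79 73]
216 [0.45  0.237 0.223] [83 76 72]
224 [0.454 0.235 0.222] [81 77 71]
232 [0.458 0.233 0.222] [82 76 73]
240 [0.455 0.234 0.241] [71 65 60]
248 [0.455 0.234 0.25 ] [70 65 58]
256 [0.454 0.235 0.26 ] [72 67 61]
264 [0.455 0.234 0.265] [73 68 60]
272 [0.457 0.233 0.269] [86 82 77]
280 [0.46  0.232 0.27 ] [65 60 54]
288 [0.464 0.23  0.269] [59 56 49]
296 [0.467 0.229 0.27 ] [53 50 46]
304 [0.471 0.226 0.269] [45 43 40]
312 [0.475 0.225 0.269] [40 39 37]
320 [0.513 0.206 0.221] [25 25 24]
328 [0.688 0.12  0.   ] [143 145 147]
scene tcp [374.97739022 189.3166315 ] grasp [375.64568823 185.48675449] handle [376.24903885 184.50753356]
```

View pics/g.png

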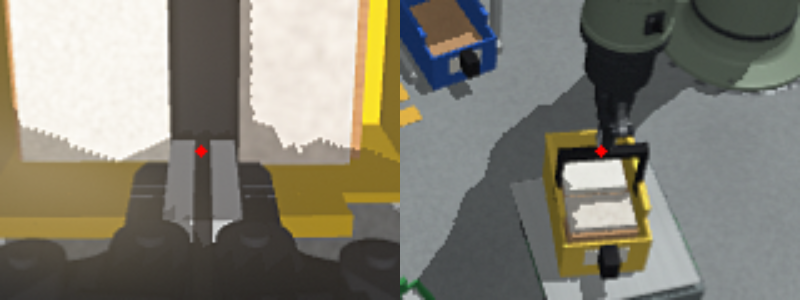

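```bash
python3 - <<'E'
from h import *
s=observe(); R=Ro.from_euler('xyz',s['tool_rot'])
c=viewer.camera_info('wrist'); p,d=viewer.grab_frame('wrist'); W=cloud(d,c)
T=R.inv().apply((W-s['position']).reshape(-1,3)).reshape(W.shape)*1000
for y in range(228,276,4):
  print(y,[f"{u}:"+','.join(str(int(v)) for v in T[y,u]) for u in (306,311,318,325,331) if np.isfinite(T[y,u,0])])
c=viewer.camera_info('wrist');print(R.inv().apply(-c['R'].T@c['t']-s['position']))
E
```

```text
228 ['306:9,-7,-22', '311:11,-4,-25', '318:10,0,-24', '325:10,3,-24', '331:10,7,-24']
232 ['306:7,-7,-22', '311:8,-4,-25', '318:7,0,-23', '325:8,3,-24', '331:7,7,-23']
236 ['306:11,-6,-38', '311:12,-3,-39', '318:12,0,-39', '325:11,3,-38', '331:11,6,-38']
240 ['306:11,-6,-43', '311:11,-3,-43', '318:11,0,-42', '325:11,3,-43', '331:11,6,-43']
244 ['306:12,-5,-48', '311:11,-3,-47', '318:12,0,-48', '325:12,3,-49', '331:11,6,-47']
248 ['306:11,-5,-52', '311:12,-3,-53', '318:11,0,-53', '325:12,3,-53', '331:11,6,-52']
252 ['306:12,-5,-57', '311:11,-3,-57', '318:11,0,-56', '325:11,3,-56', '331:11,5,-56']
256 ['306:11,-5,-59', '311:11,-3,-60', '318:11,0,-61', '325:12,2,-61', '331:12,5,-61']
260 ['306:11,-5,-64', '311:11,-3,-64', '318:11,0,-63', '325:11,2,-64', '331:11,5,-64']
264 ['306:12,-5,-68', '311:11,-3,-67', '318:11,0,-68', '325:11,2,-66', '331:11,5,-68']
268 ['306:11,-5,-70', '311:11,-2,-70', '318:11,0,-71', '325:12,2,-72', '331:12,5,-71']
272 ['306:12,-4,-76', '311:13,-2,-76', '318:9,0,-71', '325:12,2,-76', '331:12,5,-75']
[ 7.12069157e-02  1.42331853e-04 -1.76322719e-01]
```

The shut pads end about 37 mm behind the reported TCP, which puts them 13 mm above the bar. The hand is effectively shorter than stated, so I'll open, go 3.5 cm lower and close again. That depth is safe under either reading.

Request:
play_rows(
  motion=[
    [0,0,0,0,0,0,1],
    [0,0,0,0,0,0,1],
    [0,0,0,0,0,0,1],
    [0,0,0,0,0,0,1],
    [0,0,0,0,0,0,1],
  ],
)

```text
clock: 3.45
position: [0.4657, 0.2292, 0.1979]
tool_rot: [-3.142, -0.0, 2.69]
force: [0.5, -0.8, -0.5]
grip_width: 0.0724
finger_force: 0.0
```

Request:
play_rows(
  motion=[
    [0,0,0,0,0,0,1],
    [0,0,1,0,0,0,1],
    [0,0,2,0,0,0,1],
    [0,0,3,0,0,0,1],
    [0,0,3.5,0,0,0,1],
  ],
)

```text
clock: 3.95
position: [0.4652, 0.2289, 0.1614]
tool_rot: [-3.14, -0.001, 2.69]
force: [-0.3, -0.2, 0.2]
grip_width: 0.0853
finger_force: 0.0
```

Request:
play_rows(
  motion=[
    [0,0,0,0,0,0,0],
    [0,0,0,0,0,0,-1],
    [0,0,0,0,0,0,-1],
    [0,0,0,0,0,0,-1],
    [0,0,0,0,0,0,-1],
  ],
)

```text
clock: 4.45
position: [0.466, 0.2294, 0.1633]
tool_rot: [3.141, 0.0, 2.69]
force: [-1.0, -2.0, -4.2]
grip_width: 0.0151
finger_force: 60.0
```

Request:
play_rows(
  motion=[
    [0,0,0,0,0,0,-1],
    [0,0,0,0,0,0,-1],
    [0,0,0,0,0,0,-1],
    [0,0,0,0,0,0,-1],
    [0,0,0,0,0,0,-1],
  ],
)

```text
clock: 4.95
position: [0.466, 0.2295, 0.1632]
tool_rot: [3.141, 0.0, 2.69]
force: [0.0, 1.7, 4.5]
grip_width: 0.0147
finger_force: 61.1
```

The handle is gripped. Lifting.

Request:
play_rows(
  motion=[
    [0,0,-0.7,0,0,0,-1],
    [0,0,-1.8,0,0,0,-1],
    [0,0,-3,0,0,0,-1],
    [0,0,-4,0,0,0,-1],
    [0,0,-4.5,0,0,0,-1],
  ],
)

```text
clock: 5.45
position: [0.4661, 0.2294, 0.2093]
tool_rot: [3.14, 0.001, 2.69]
force: [0.1, -0.1, -6.4]
grip_width: 0.0151
finger_force: 59.6
```

Request:
play_rows(
  motion=[
    [0,0,0,0,0,0,-1],
    [0,0,0,0,0,0,-1],
    [0,0,0,0,0,0,-1],
    [0,0,0,0,0,0,-1],
    [0,0,0,0,0,0,-1],
  ],
)

```text
clock: 5.95
position: [0.4657, 0.2291, 0.2077]
tool_rot: [-3.141, -0.0, 2.69]
force: [0.7, -0.1, -6.6]
grip_width: 0.0149
finger_force: 59.6
```

```bash
python3 - <<'E'
from h import *
s=observe(); z=s['position'][2]
go([.605,-.039,z],175.1)
p,d=viewer.grab_frame('top'); W=cloud(d,viewer.camera_info('top')); hsv=cv2.cvtColor(p,cv2.COLOR_RGB2HSV)
m=(hsv[...,0]>15)&(hsv[...,0]<35)&(hsv[...,1]>120)&(hsv[...,2]>90)&(W[...,2]>.12)&(np.hypot(W[...,0]-.466,W[...,1]-.23)<.13)
print(m.sum(),rect(W[m][:,:2]),np.percentile(W[m][:,2],[10,50,90]))
E
```

```text
t 5.95 shift cm [-24.24 -18.04   0.  ] turn [-0.    -0.    -0.366] F [ 0.7 -0.1 -6.6] w 0.0149
53 (array([440.1, 228. ]), array([ 66.3, 192.8]), 4.5) [0.15461619 0.18569035 0.57669462]
```

Request:
play_rows(
  motion=[
    [-1,-0.8,0,0,0,-0.03,-1],
    [-3.2,-2.4,0,0,0,-0.08,-1],
    [-6,-4.5,0,0,0,-0.15,-1],
    [-9,-6.7,0,0,0,-0.22,-1],
    [-12,-8.9,0,0,0,-0.28,-1],
  ],
)

```text
clock: 6.5
position: [0.5353, 0.0955, 0.2079]
tool_rot: [-3.142, -0.0, 2.973]
force: [1.6, 1.9, -5.4]
grip_width: 0.0149
finger_force: 59.6
```

```bash
python3 - <<'E'
from h import *
go([.605,-.039,.2077],175.1)
E
```

```text
t 6.5 shift cm [ -9.13 -12.09   0.02] turn [-0.    -0.    -0.083] F [ 1.6  1.9 -5.4] w 0.0149
```

Request:
play_rows(
  motion=[
    [-2.2,-3,0,0,0,-0.03,-1],
    [-4.5,-6,0,0,0,-0.06,-1],
    [-6.8,-9,0,0,0,-0.083,-1],
    [-8.5,-11.2,0,0,0,-0.083,-1],
    [-9.1,-12.1,0,0,0,-0.083,-1],
  ],
)

```text
clock: 7.0
position: [0.6046, -0.0414, 0.2076]
tool_rot: [-3.14, 0.0, 3.05]
force: [-1.3, 2.3, -5.6]
grip_width: 0.0151
finger_force: 59.7
```

```bash
python3 - <<'E'
from h import *
go([.605,-.039,.094],175.1)
E
```

```text
t 7.0 shift cm [-0.02  0.26 11.36] turn [-0.001  0.    -0.006] F [-1.3  2.3 -5.6] w 0.0151
```

Request:
play_rows(
  motion=[
    [0,0.2,1.5,0,0,0,-1],
    [0,0.2,4,0,0,0,-1],
    [0,0.2,7,0,0,0,-1],
    [0,0.2,9.3,0,0,0,-1],
    [0,0.2,10.3,0,0,0,-1],
  ],
)

```text
clock: 7.5
position: [0.6027, -0.0355, 0.1028]
tool_rot: [-3.141, -0.003, 3.053]
force: [-1.2, -0.2, -6.2]
grip_width: 0.0148
finger_force: 59.6
```

Request:
play_rows(
  motion=[
    [0,0,0.2,0,0,0,-1],
    [0,0,0.4,0,0,0,-1],
    [0,0,0.6,0,0,0,-1],
    [0,0,0.8,0,0,0,-1],
    [0,0,0.9,0,0,0,-1],
  ],
)

```text
clock: 8.0
position: [0.6042, -0.036, 0.0963]
tool_rot: [3.141, 0.001, 3.053]
force: [0.0, 0.4, -6.9]
grip_width: 0.015
finger_force: 59.6
```

Request:
play_rows(
  motion=[
    [0,0,0.05,0,0,0,-1],
    [0,0,0.1,0,0,0,-1],
    [0,0,0.15,0,0,0,-1],
    [0,0,0.2,0,0,0,-1],
    [0,0,0.2,0,0,0,-1],
  ],
)

```text
clock: 8.5
position: [0.604, -0.036, 0.0939]
tool_rot: [-3.142, -0.0, 3.053]
force: [-0.1, -0.5, -6.4]
grip_width: 0.0147
finger_force: 59.6
```

Request:
play_rows(
  motion=[
    [0,0,0.05,0,0,0,-1],
    [0,0,0.1,0,0,0,-1],
    [0,0,0.15,0,0,0,-1],
    [0,0,0.15,0,0,0,-1],
    [0,0,0.15,0,0,0,-1],
  ],
)

```text
clock: 9.0
position: [0.6042, -0.0359, 0.0933]
tool_rot: [3.141, 0.001, 3.053]
force: [-5.4, 2.0, 10.4]
grip_width: 0.0149
finger_force: 61.8
```

The tote is down, with contact felt. I'll open, then rise.

Request:
play_rows(
  motion=[
    [0,0,-0.05,0,0,0,-0.5],
    [0,0,-0.05,0,0,0,0.2],
    [0,0,-0.05,0,0,0,0.6],
    [0,0,-0.05,0,0,0,0.6],
    [0,0,-0.05,0,0,0,0.6],
  ],
)

```text
clock: 9.5
position: [0.604, -0.036, 0.0929]
tool_rot: [-3.142, 0.0, 3.053]
force: [-0.2, -0.6, 1.1]
grip_width: 0.0683
finger_force: 0.0
```

Request:
play_rows(
  motion=[
    [0,0,-1,0,0,0,0.6],
    [0,0,-4,0,0,0,0.6],
    [0,0,-8,0,0,0,0.6],
    [0,0,-11,0,0,0,1],
    [0,0,-13,0,0,0,1],
  ],
)

```text
clock: 10.0
position: [0.6046, -0.0362, 0.2262]
tool_rot: [3.141, 0.003, 3.052]
force: [-0.2, -0.3, -0.2]
grip_width: 0.0854
finger_force: 0.0
```

```bash
python3 - <<'E'
from h import *
print(observe()['qpos'],observe()['position'],observe()['grip_width'])
c=viewer.camera_info('wrist'); p,d=viewer.grab_frame('wrist'); W=cloud(d,c)
cv2.imwrite('pics/w3.png',p[:,:,::-1])
z=W[...,2]; hsv=cv2.cvtColor(p,cv2.COLOR_RGB2HSV); near=np.hypot(W[...,0]-.605,W[...,1]+.036)<.13
m=near&(z>.135)&(z<.165)&(hsv[...,2]<90); print('handle',m.sum(),rect(W[m][:,:2]),np.median(z[m]))
m=near&(z>.08)&(z<.1)&(hsv[...,1]>120); print('rim',m.sum(),rect(W[m][:,:2]),np.median(z[m]))
m=(hsv[...,2]<80)&(z>.06)&(z<.08)&(np.hypot(W[...,0]-.612,W[...,1]-.062)<.035); print('grip',m.sum(),rect(W[m][:,:2]),np.median(z[m]))
m=(hsv[...,0]>15)&(hsv[...,0]<35)&(hsv[...,1]>120)&(abs(z)<.008); print('mark',m.sum(),rect(W[m][:,:2]) if m.sum()>10 else '')
E
```

```text
[-0.1479089   0.46557132  0.15806643  1.63129082 -0.08168009  1.04827555
  1.51588678] [ 0.60460565 -0.03620801  0.22622383] 0.08535531171420793
handle 2025 (array([603.1, -35.4]), array([ 15.4, 110.3]), 85.1) 0.15219952044330667
rim 2080 (array([602., -52.]), array([132. , 114.5]), 84.9) 0.09030579211456283
grip 466 (array([611.3,  62.7]), array([29.9, 22.4]), 84.6) 0.07014131182537078
mark 9074 (array([ 546.2, -115.8]), array([386.9, 236.7]), 81.3)
```

View pics/w3.png

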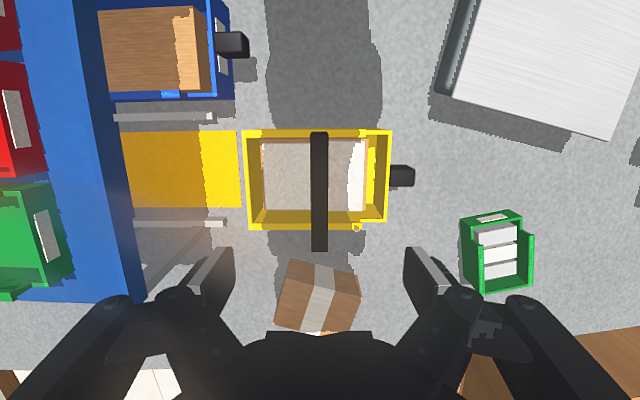

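The tote stands in front of the bay, lined up with it (bar at (319,190), grip at (402,176), yellow bay at (180,170)). Next I'll turn the hand 90° about its axis while moving out over the front grip, then tilt it back 30° so the camera and hand stay clear of the shelf.

Request:
play_rows(
  motion=[
    [0,1,-1,0,0,-0.14,1],
    [-0.2,4,-2,0,0,-0.29,1],
    [-0.3,7.5,-2,0,0,-0.44,1],
    [-0.5,11,-2,0,0,-0.58,1],
    [-0.5,13.5,-2,0,0,-0.73,1],
  ],
)

```text
clock: 10.55
position: [0.621, 0.1005, 0.2436]
tool_rot: [3.141, 0.001, -2.493]
force: [-0.3, 0.1, 0.1]
grip_width: 0.0851
finger_force: 0.0
```

Request:
play_rows(
  motion=[
    [0,0,0,0,0,-0.14,1],
    [0,0,0,0,0,-0.29,1],
    [0,0,0,0,0,-0.44,1],
    [0,0,0,0,0,-0.58,1],
    [0,0,0,0,0,-0.73,1],
  ],
)

```text
clock: 11.05
position: [0.6203, 0.0979, 0.2424]
tool_rot: [3.14, -0.003, -1.805]
force: [-0.9, -0.1, -1.0]
grip_width: 0.0852
finger_force: 0.0
```

```bash
python3 - <<'E'
from h import *
print(observe()['qpos'],observe()['position'])
go([.6146,.1016,.2],265.1,30,85.1)
go([.6146,.1016,.11],265.1,30,85.1)
E
```

```text
[-0.0306023   0.503668   -0.331648    1.52476628  0.17539434  1.14527829
  2.51081184] [0.62033208 0.09785058 0.24235386]
t 11.05 shift cm [-0.25  0.64  4.24] turn [ 0.041  0.52  -0.144] F [-0.9 -0.1 -1. ] w 0.0852
t 11.05 shift cm [-0.27  0.62 13.24] turn [ 0.041  0.52  -0.144] F [-0.9 -0.1 -1. ] w 0.0852
```

Joint 7 is almost at its limit, so I'll turn the other way, to yaw 85°. That also puts the wrist camera on the outer side.

Request:
play_rows(
  motion=[
    [0,0,0,0,0,0.14,1],
    [0,0,0,0,0,0.29,1],
    [0,0,0,0,0,0.44,1],
    [0,0,0,0,0,0.59,1],
    [0,0,0,0,0,0.73,1],
  ],
)

```text
clock: 11.55
position: [0.6204, 0.0978, 0.2424]
tool_rot: [3.141, -0.003, -2.547]
force: [-0.4, 1.2, -0.4]
grip_width: 0.0856
finger_force: 0.0
```

Request:
play_rows(
  motion=[
    [0,0,0,0,0,0.14,1],
    [0,0,0,0,0,0.29,1],
    [0,0,0,0,0,0.44,1],
    [0,0,0,0,0,0.59,1],
    [0,0,0,0,0,0.73,1],
  ],
)

```text
clock: 12.05
position: [0.6204, 0.0979, 0.2424]
tool_rot: [-3.14, -0.002, 3.007]
force: [-1.0, 0.7, -0.5]
grip_width: 0.0854
finger_force: 0.0
```

Request:
play_rows(
  motion=[
    [0,0,0,0,0,0.14,1],
    [0,0,0,0,0,0.29,1],
    [0,0,0,0,0,0.44,1],
    [0,0,0,0,0,0.59,1],
    [0,0,0,0,0,0.73,1],
  ],
)

```text
clock: 12.55
position: [0.6203, 0.0979, 0.2424]
tool_rot: [-3.139, -0.001, 2.277]
force: [0.8, -0.6, -0.3]
grip_width: 0.0856
finger_force: 0.0
```

Request:
play_rows(
  motion=[
    [0,0,0,0,0,0.14,1],
    [0,0,0,0,0,0.29,1],
    [0,0,0,0,0,0.44,1],
    [0,0,0,0,0,0.59,1],
    [0,0,0,0,0,0.73,1],
  ],
)

```text
clock: 13.05
position: [0.6203, 0.098, 0.2424]
tool_rot: [-3.139, 0.001, 1.547]
force: [0.1, -0.1, -0.7]
grip_width: 0.0853
finger_force: 0.0
```

```bash
python3 - <<'E'
from h import *
print(observe()['qpos'],observe()['position'])
go([.6136,.0895,.2],85.1,20,85.1)
go([.6136,.0895,.114],85.1,20,85.1)
E
```

```text
[-0.47758238  0.50846279  0.34263857  1.55096843 -0.18271019  1.11647939
 -0.11829616] [0.62032624 0.09799637 0.24239065]
t 13.05 shift cm [-0.86 -0.64  4.24] turn [ 0.008 -0.348  0.061] F [ 0.1 -0.1 -0.7] w 0.0853
t 13.05 shift cm [-0.86 -0.62 12.84] turn [ 0.008 -0.348  0.061] F [ 0.1 -0.1 -0.7] w 0.0853
```

Request:
play_rows(
  motion=[
    [-0.2,-0.1,1,0,-0.07,0.02,1],
    [-0.4,-0.3,2,0,-0.15,0.03,1],
    [-0.6,-0.5,3,0,-0.22,0.04,1],
    [-0.8,-0.6,4,0,-0.3,0.06,1],
    [-0.9,-0.6,4.2,0.01,-0.348,0.061,1],
  ],
)

```text
clock: 13.55
position: [0.6134, 0.0902, 0.1993]
tool_rot: [-3.138, 0.352, 1.494]
force: [-0.4, 0.1, 0.3]
grip_width: 0.0854
finger_force: 0.0
```

```bash
python3 - <<'E'
from h import *
print(observe()['position'])
go([.6136,.0895,.114],85.1,20,85.1)
go([.6101,.0486,.002],85.1,20,85.1)
E
```

```text
[0.61339406 0.09024515 0.19926925]
t 13.55 shift cm [2.87 0.05 8.03] turn [-0.001  0.003  0.008] F [-0.4  0.1  0.3] w 0.0854
t 13.55 shift cm [ 2.89  0.06 19.96] turn [-0.001  0.003  0.008] F [-0.4  0.1  0.3] w 0.0854
```

Request:
play_rows(
  motion=[
    [0.8,0,2.5,0,0,0,1],
    [1.8,0,5,0,0,0,1],
    [2.9,0,8,0,0,0,1],
    [2.9,0,11,0,0,0.008,1],
    [2.9,0,13.5,0,0,0.008,1],
  ],
)

```text
clock: 14.05
position: [0.6123, 0.0697, 0.0621]
tool_rot: [-3.141, 0.349, 1.484]
force: [1.3, -0.3, -0.5]
grip_width: 0.0853
finger_force: 0.0
```

Request:
play_rows(
  motion=[
    [0,0,1.5,0,0,0,1],
    [0,0,3,0,0,0,1],
    [0,0,4.5,0,0,0,1],
    [0,0,5.5,0,0,0,1],
    [0,0,6,0,0,0,1],
  ],
)

```text
clock: 14.55
position: [0.6105, 0.0494, 0.0061]
tool_rot: [3.141, 0.349, 1.484]
force: [-0.2, 0.5, 0.1]
grip_width: 0.0856
finger_force: 0.0
```

```bash
python3 - <<'E'
from h import *
print(observe()['position'])
go([.6101,.0486,.002],85.1,20,85.1)
p,d=viewer.grab_frame('scene'); p2,_=viewer.grab_frame('wrist')
cv2.imwrite('pics/s4.png',np.hstack([cv2.resize(p[110:260,240:480],(400,250)),cv2.resize(p2,(400,250))])[:,:,::-1])
E
```

```text
[0.61049849 0.04938368 0.00608154]
t 14.55 shift cm [ 0.06 -0.03  0.41] turn [-0.     0.    -0.002] F [-0.2  0.5  0.1] w 0.0856
```

View pics/s4.png

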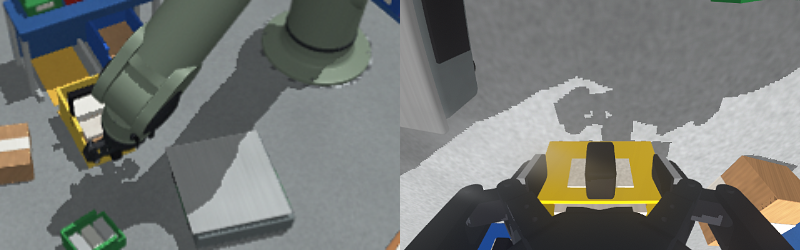

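The wrist view (right) shows the black grip at (600,170), centred between the open pads, and the arm is not touching anything. Closing.

Request:
play_rows(
  motion=[
    [0,0,0.3,0,0,0,1],
    [0,0,0.3,0,0,0,0],
    [0,0,0.3,0,0,0,-0.5],
    [0,0,0.3,0,0,0,-1],
    [0,0,0.3,0,0,0,-1],
  ],
  squeeze=40,
)

```text
clock: 15.15
position: [0.6106, 0.0488, 0.0041]
tool_rot: [3.14, 0.349, 1.484]
force: [0.3, -0.2, -0.5]
grip_width: 0.0282
finger_force: 0.0
```

Request:
play_rows(
  motion=[
    [0,0,0,0,0,0,-1],
    [0,0,0,0,0,0,-1],
    [0,0,0,0,0,0,-1],
    [0,0,0,0,0,0,-1],
    [0,0,0,0,0,0,-1],
  ],
)

```text
clock: 15.65
position: [0.6107, 0.0489, 0.0042]
tool_rot: [3.14, 0.349, 1.484]
force: [-0.7, 0.8, 5.4]
grip_width: 0.0216
finger_force: 40.0
```

```bash
python3 - <<'E'
from h import *
s=observe(); P=s['position']; print(P,s['tool_rot'],s['finger_force'])
# pure slide into the bay: tote from (603.5,-35.4) to (589,-228)
for f in(.25,.5,.9,1): go(P+f*np.array([-.0145,-.1926,0]),np.degrees(s['tool_rot'][2]),20,np.degrees(s['tool_rot'][2]))
E
```

```text
[0.61072343 0.04888992 0.00415362] [3.1403615  0.34901486 1.4836532 ] 39.980199337005615
t 15.65 shift cm [-4.54  0.06  1.65] turn [ 0.001 -0.    -0.   ] F [-0.7  0.8  5.4] w 0.0216
t 15.65 shift cm [-9.07  0.11  3.3 ] turn [ 0.001 -0.    -0.   ] F [-0.7  0.8  5.4] w 0.0216
t 15.65 shift cm [-16.33   0.2    5.94] turn [ 0.001 -0.    -0.   ] F [-0.7  0.8  5.4] w 0.0216
t 15.65 shift cm [-18.15   0.22   6.6 ] turn [ 0.001 -0.    -0.   ] F [-0.7  0.8  5.4] w 0.0216
```

Gripped. Sliding in, steadily.

Request:
play_rows(
  motion=[
    [-0.7,0,0.25,0,0,0,-1],
    [-2,0.02,0.73,0,0,0,-1],
    [-3.5,0.04,1.27,0,0,0,-1],
    [-5,0.06,1.82,0,0,0,-1],
    [-6,0.07,2.18,0,0,0,-1],
  ],
)

```text
clock: 16.15
position: [0.6059, -0.0153, 0.0041]
tool_rot: [3.14, 0.349, 1.483]
force: [0.5, 6.8, 6.4]
grip_width: 0.0215
finger_force: 40.5
```

Request:
play_rows(
  motion=[
    [-1.2,0.02,0.44,0,0,0,-1],
    [-2.7,0.03,0.98,0,0,0,-1],
    [-4.2,0.05,1.53,0,0,0,-1],
    [-5.4,0.07,1.96,0,0,0,-1],
    [-6,0.07,2.18,0,0,0,-1],
  ],
)

```text
clock: 16.65
position: [0.6009, -0.0793, 0.0041]
tool_rot: [3.14, 0.349, 1.483]
force: [0.6, 8.5, 9.4]
grip_width: 0.0215
finger_force: 40.9
```

```bash
python3 - <<'E'
from h import *
s=observe();print(s['position'],s['tool_rot'],s['moment'])
go([.6107-.0145,.0489-.1926,.0042],85,20,85)
E
```

```text
[ 0.60090502 -0.07926256  0.00413362] [3.14031195 0.34894282 1.48272604] [ 1.37862993  0.0590992  -0.07818032]
t 16.65 shift cm [-6.07  0.1   2.2 ] turn [ 0.001 -0.    -0.001] F [0.6 8.5 9.4] w 0.0215
```

Request:
play_rows(
  motion=[
    [-1,0.02,0.36,0,0,0,-1],
    [-2.2,0.03,0.8,0,0,0,-1],
    [-3.4,0.05,1.24,0,0,0,-1],
    [-4.4,0.07,1.6,0,0,0,-1],
    [-5,0.07,1.82,0,0,0,-1],
  ],
)

```text
clock: 17.15
position: [0.5972, -0.1317, 0.0042]
tool_rot: [3.14, 0.349, 1.483]
force: [0.6, 9.0, 9.6]
grip_width: 0.0218
finger_force: 41.1
```

Request:
play_rows(
  motion=[
    [-0.15,0,0.055,0,0,0,-1],
    [-0.3,0,0.11,0,0,0,-1],
    [-0.45,0,0.16,0,0,0,-1],
    [-0.6,0,0.22,0,0,0,-1],
    [-0.7,0,0.255,0,0,0,-1],
  ],
)

```text
clock: 17.65
position: [0.5969, -0.1378, 0.0041]
tool_rot: [3.14, 0.348, 1.484]
force: [0.3, 8.0, 9.4]
grip_width: 0.0216
finger_force: 40.9
```

Request:
play_rows(
  motion=[
    [-0.1,0,0.035,0,0,0,-1],
    [-0.2,0,0.07,0,0,0,-1],
    [-0.3,0,0.11,0,0,0,-1],
    [-0.4,0,0.145,0,0,0,-1],
    [-0.5,0,0.18,0,0,0,-1],
  ],
)

```text
clock: 18.15
position: [0.5965, -0.1431, 0.0041]
tool_rot: [3.14, 0.348, 1.484]
force: [1.4, 7.8, 8.9]
grip_width: 0.0217
finger_force: 40.9
```

Request:
play_rows(
  motion=[
    [-0.1,0,0.035,0,0,0,-1],
    [-0.2,0,0.07,0,0,0,-1],
    [-0.3,0,0.11,0,0,0,-1],
    [-0.3,0,0.11,0,0,0,-1],
    [-0.3,0,0.11,0,0,0,-1],
  ],
)

```text
clock: 18.65
position: [0.5962, -0.1465, 0.0041]
tool_rot: [3.14, 0.348, 1.484]
force: [1.1, 8.2, 7.6]
grip_width: 0.0213
finger_force: 40.7
```

Request:
play_rows(
  motion=[
    [-0.1,0,0.035,0,0,0,-1],
    [-0.2,0,0.07,0,0,0,-1],
    [-0.3,0,0.11,0,0,0,-1],
    [-0.3,0,0.11,0,0,0,-1],
    [-0.3,0,0.11,0,0,0,-1],
  ],
)

```text
clock: 19.15
position: [0.5963, -0.1472, 0.0041]
tool_rot: [3.14, 0.346, 1.486]
force: [-3.5, 22.4, 18.1]
grip_width: 0.0216
finger_force: 42.7
```

The push force jumped to 22 N, so the back panel is reached, within 3 mm of the expected spot. I'll relax, open and retreat along the fingers.

Request:
play_rows(
  motion=[
    [0.1,0,-0.05,0,0,0,-1],
    [0.1,0,-0.05,0,0,0,-0.2],
    [0.1,0,-0.05,0,0,0,0.8],
    [0.1,0,-0.05,0,0,0,1],
    [0.1,0,-0.05,0,0,0,1],
  ],
)

```text
clock: 19.65
position: [0.5952, -0.1499, 0.004]
tool_rot: [3.141, 0.349, 1.483]
force: [-0.3, 0.1, -0.7]
grip_width: 0.0764
finger_force: 0.0
```

Request:
play_rows(
  motion=[
    [0.1,0,0,0,0,0,1],
    [0.1,0,0,0,0,0,1],
    [0.2,0,-1,0,0,0,1],
    [0.3,0,-3,0,0,0,1],
    [0.5,0,-6,0,0,0,1],
  ],
)

```text
clock: 20.15
position: [0.5967, -0.1246, 0.0592]
tool_rot: [-3.141, 0.35, 1.483]
force: [0.1, 0.2, 0.7]
grip_width: 0.0854
finger_force: 0.0
```

Request:
play_rows(
  motion=[
    [1,0,-3,0,0,0,1],
    [3,0,-6,0,0,0,1],
    [6,0,-9,0,0,0,1],
    [9,0,-12,0,0,0,1],
    [12,0,-14,0,0,0,1],
  ],
)

```text
clock: 20.65
position: [0.6118, 0.0379, 0.1516]
tool_rot: [3.139, 0.348, 1.483]
force: [0.8, 0.0, -1.0]
grip_width: 0.0857
finger_force: 0.0
```

```bash
python3 - <<'E'
from h import *
s=observe(); print(s['position'],s['force'],s['grip_width'])
p,d=viewer.grab_frame('top'); W=cloud(d,viewer.camera_info('top')); z=W[...,2]; hsv=cv2.cvtColor(p,cv2.COLOR_RGB2HSV)
m=(hsv[...,2]<90)&(z>.058)&(z<.082)&(np.hypot(W[...,0]-.597,W[...,1]+.131)<.04); print('grip',m.sum(),m.sum() and rect(W[m][:,:2]))
m=(hsv[...,0]>15)&(hsv[...,0]<35)&(hsv[...,1]>120)&(z>.055)&(z<.1)&(np.hypot(W[...,0]-.597,W[...,1]+.15)<.09); print('rim',m.sum(),m.sum() and rect(W[m][:,:2]))
m=(hsv[...,0]>100)&(hsv[...,0]<130)&(hsv[...,1]>100)&(z>.165)&(z<.205)&(W[...,1]<-.15); print('shelf',rect(W[m][:,:2]))
p2,_=viewer.grab_frame('scene')
cv2.imwrite('pics/s5.png',np.hstack([cv2.resize(p[160:310,340:580],(400,250)),cv2.resize(p2[80:230,200:440],(400,250))])[:,:,::-1])
E
```

```text
[0.61184996 0.03792846 0.15162292] [ 0.84935505  0.01191259 -0.98220647] 0.08565628930576094
grip 68 (array([ 597.9, -129.3]), array([28.5, 21.3]), 89.9)
rim 149 (array([ 593.7, -163.7]), array([ 94.9, 116.3]), 88.6)
shelf (array([ 363.8, -389.9]), array([702.3, 321.6]), 42.5)
```

View pics/s5.png

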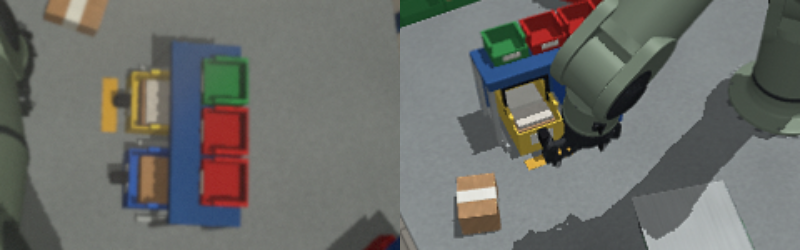

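The tote is home in the marked bay with its grip facing out (top view, left half, at (120,99)). The blue bin and the carton look unmoved. I'll do one close check of yaw and depth with the wrist camera.

```bash
python3 - <<'E'
from h import *
c=viewer.camera_info('wrist'); p,d=viewer.grab_frame('wrist'); W=cloud(d,c); z=W[...,2]; hsv=cv2.cvtColor(p,cv2.COLOR_RGB2HSV)
cv2.imwrite('pics/w6.png',p[:,:,::-1])
yel=(hsv[...,0]>15)&(hsv[...,0]<35)&(hsv[...,1]>120)
m=(hsv[...,2]<90)&(z>.062)&(z<.078)&(np.hypot(W[...,0]-.597,W[...,1]+.131)<.04); print('grip',m.sum(),m.sum() and rect(W[m][:,:2]))
# front wall face (vertical): fit line x->y
m=yel&(z>.015)&(z<.06)&(np.hypot(W[...,0]-.597,W[...,1]+.147)<.075); P=W[m]; print('front',m.sum())
if m.sum()>50:
    a=np.polyfit(P[:,0],P[:,1],1); r=P[:,1]-np.polyval(a,P[:,0]); g=abs(r)<.006; a=np.polyfit(P[g,0],P[g,1],1); print(a,'slope deg',np.degrees(np.arctan(a[0])),'y at x=.594',np.polyval(a,.594))
b=(hsv[...,0]>100)&(hsv[...,0]<130)&(hsv[...,1]>100)
m=b&(z>.174)&(z<.194)&(W[...,1]>-.24); P=W[m]; print('lip',m.sum())
if m.sum()>50:
    a=np.polyfit(P[:,0],P[:,1],1); r=P[:,1]-np.polyval(a,P[:,0]); g=abs(r)<.006; a=np.polyfit(P[g,0],P[g,1],1); print(a,'deg',np.degrees(np.arctan(a[0])),'y at .591',np.polyval(a,.591))
E
```

```text
grip 322 (array([ 597.4, -131.5]), array([30.8, 20.4]), 84.6)
front 1231
[-0.08287692 -0.09999274] slope deg -4.737670353113539 y at x=.594 -0.14922163233779134
lip 8
```

The front wall is parallel to the rack to within 0.1°. The tote is against the panel and let go, and the hand is clear, so I'm handing in.

```bash
python3 -c "
from workcell import bot
print(bot.job_done())"
```

```text
the job is handed in; nothing more can be done
None
```

The yellow tote is in the marked bay, pushed against the back panel with its grip facing out and released. I handed the job in at about 21 s of the 51 s allowed; no verdict came back.

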